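Scrap the spent filter in the pedal bin

ROBOT

A 6-joint arm with a two-finger parallel gripper is mounted at the origin on the work surface. World frame = base frame: x ahead of the robot, y to its left, z up, the work surface at z = 0. Lengths are in m, angles in rad, forces in N, time in s.
With the tool pointing down it reaches from about 0.375 to 0.9 m from the base axis. Payload 3.1 kg.
Tool frame: the origin (TCP) lies at the centre of the arm's flange, where the gripper is bolted on; the fingertips stand 182 mm ahead of it and the grasp point (between the pads) lies 164 mm ahead of it; z points along the fingers, y is the line along which they close (so a half turn about z gives the same grasp; the last joint's range is limited). The gripper opens to 87 mm and grips with 3 to 60 N. Pads are 19 mm wide; open, the fingers measure 117 mm over their backs; the gripper's body (75 mm by 190 mm) begins 51 mm behind the grasp point.
Start: joints at [1.145, 0.527, 1.433, -0, 1.181, -0.178], TCP at [0.153, 0.606, 0.405] pointing down, gripper open.
Joint ranges: [-3.08, 3.08], [-0.75, 2.2], [0.22, 2.44], [-1.43, 4.57], [0, 2.65], [-2.85, 2.85]. Speed limits (rad/s): [2.79, 2.79, 3.14, 3.14, 3.14, 3.14].

INTERFACE

Orientations are given as a unit quaternion [x, y, z, w].
In Python, from rig import * gives the robot as it stands.
- The arm moves only by the tool move_arm, never from a script. Its argument "commands" is a list that holds one entry, the list of rows, each a list of 6 numbers: the shift along the tool's x, y, z in units of 40 mm (1.0 is 40 mm), then the turn, a rotation vector about the tool's x, y, z in rad. A call has 1 to 12 rows; each row is the pose to reach, as a shift and turn from the pose commanded when the call began, along the tool's axes at that moment; what a row does not reach only later rows make up. A row lasts 1/8 s, in which the tool goes at most 62.5 mm and 10.7 degrees, less where a joint would pass 70% of its speed; a pose out of reach is approached as far as the arm can. A call with a gripper value outside its range is refused whole. "claw" is the closure, from -1 (fully open) to 1 (shut), so that 0 is half open, set as the call begins (left out, the last holds). The fingers move at their own pace and stop on an object; "squeeze" is the grip in N (left out, the last holds). Time passes only in rows, so rows that repeat a pose let the fingers close. It gives the time, the measured TCP pose, the force, the opening and the grip force at its end, in the units of the state.
- get_obs(): the state, without advancing time (a new reading comes with each control period).
- camera(name): name is "scene" or "side" or "wrist"; returns a dict with "pixels" (420x560x3 uint8, blue, green, red), "range_z" (420x560 float32, m along the optical axis (not along the pixel's ray), 0 where there is no reading), "camera_matrix" (3x3 intrinsics, pixels), "D" ([k1, k2, p1, p2, k3] as OpenCV has them; the pictures are not rectified), "extrinsics" (4x4, takes a point from world to camera coordinates). Camera axes: x right, y up, looking along -z (the intrinsics and any distortion apply to the point x, -y, -z); pixel columns grow to the right and rows downward; lengths in m; the calibration is good to about 2 mm. A picture is of the moment at which its call begins.
- hand_in(): hands the job in; it is judged then, once.
The state is a dict: "time": time; "q": joint angles; "joint_velocities": joint speeds; "joint_torque": joint torques, N m; "position": TCP position; "tool_rot": TCP orientation; "ft_force": force on the tool from outside, world axes, zero at the start; "moment": the same for the moment, N m; "grip_width": finger opening in m; "grip_force": force on a finger pad.
Only numpy, scipy, OpenCV 4.12 (cv2) and the standard library are available. Lean on these libraries where they do the work, as an engineer would, in place of code of your own. Each camera call takes 0.05 s, during which the arm holds its last target. There are 200 camera calls.

TASK

Throw the spent oil filter into the pedal bin on the bench: push the pedal down until the lid swings past upright and stays open, put the filter in the bin, then bring the pedal back up, easing it all the way so that the lid comes down fully shut without dropping. Work the lid by its pedal only, never touching the lid itself, and leave the other things on the bench where they are.

Things in the scene. Friction and masses are not known exactly. Their poses are not given: they have to be found in the camera images.
- bin: Grey sheet-steel pedal bin, screwed to the bench: 180 mm deep (x), 220 mm wide (y), 200 mm high without lid; 3 mm walls; open top; inner floor 83 mm above the bench (linkage boxed in below). Origin: centre of its underside, on the bench. Its front (-x) has the pedal slot. A pedal sticks out: a 16 mm wide, 8 mm thick bar with a rubber tread at its end.
- slot_mid (a point): Middle of the slot in the bin's front face, 60 mm above the bench; axes as the bin's. The pedal is clipped somewhere along the slot: its middle is up to 80 mm to either side (bin y) of this point, and stays there through the job. Its sideways place is not measured: look or feel for it.
- tread_mid (a point): Where the tread's centre would be if the pedal were up (lid shut) and in the middle of the slot: 88 mm out from the front face, 85 mm above the bench; fixed to the bin, axes as the bin's. The tread is 52 mm wide (bin y), 30 mm long, 14 mm thick; its sides can be pinched from above. Pedal up, it slopes 0.167 rad up to its tip.
- pivot_mid (a point): Point on the pedal's pivot line (along bin y), 60 mm above the bench, inside the bin; axes as the bin's. The tread's centre is 150 mm from this line. Fully down, at its stop, the pedal is 0.305 rad lower: tread centre 39 mm above the bench. Pushing the tread takes up to about 18 N with the lid shut, falling to nothing with the lid upright.
- lid (a joint): Angle of the steel lid, hinged along the top of the bin's back: 0 shut, 1.57 upright, 1.92 fully open, leaning back. Rigidly linked: lid angle = 6.3 x the pedal's angle below its raised position. The hinge is free: short of upright the lid falls shut, fast if the pedal is let go; past upright it leans back, draws the pedal down to its stop and holds it there (up to 7 N).
- lid_edge (a point): Middle of the lid's free front edge. The lid (do not touch it) is a flat panel 184 x 224 mm, 4 to 6 mm thick; this point moves with it. When shut, z is up and -x runs from the hinge, 184 mm behind this point, to the edge.
- filter_center (a point): Spent oil filter: an off-white metal canister with a domed top, 54 mm diameter, 80 mm tall, about 0.25 kg, standing upright on the bench on one side of the bin. Point at its centre, 40 mm above its base; z is its axis.
- spray_can: Bystander: upright spray can, 58 mm diameter, 170 mm tall, at the other side of the bin. Origin at the centre of its base.
- bowl: Bystander: open steel dog bowl, 140 mm across, 50 mm high. Origin at the centre of its base.
- wrench: Bystander: steel wrench about 200 mm long, lying flat along its x. Origin at its underside.
Not all that is in view belongs to the job. Of the things shaped like the part that bears filter_center, the white one is meant.

How it is judged:
On the way, in this order (a step that is already met when the one before it is completed fails the run):
1. the pedal is down and the lid stays open past upright, with the filter not yet in the bin (value of joint lid above 1.65 rad and not (x of filter_center in the frame of bin between -0.087 and 0.087 m and y of filter_center in the frame of bin between -0.107 and 0.107 m and z of filter_center in the frame of bin between 0.08 and 0.16 m)), for 0.3 s.
2. the filter is in the open bin (value of joint lid above 1.5 rad and x of filter_center in the frame of bin between -0.087 and 0.087 m and y of filter_center in the frame of bin between -0.107 and 0.107 m and z of filter_center in the frame of bin between 0.08 and 0.16 m), for 0.2 s.
At the end, for the whole second after the job is handed in: The filter lies or stands inside the bin, below its rim, and the lid is shut (within 0.06 rad) and still (value of joint lid below 0.06 rad and velocity of joint lid below 0.05 rad/s and x of filter_center in the frame of bin between -0.087 and 0.087 m and y of filter_center in the frame of bin between -0.107 and 0.107 m and z of filter_center in the frame of bin between 0.08 and 0.16 m); the robot touches nothing.
It fails at once if the lid drops shut (closing faster than 3 rad/s) (value of joint lid below 1.5 rad and velocity of joint lid below -3 rad/s).
It fails at once if the robot touches the lid itself (contact force between any of the fingers, the arm and lid above 1 N).
It fails at once if a bystander is moved by more than 30 mm (distance of any of spray_can, bowl, wrench from where it was at the start of the episode above 0.03 m).
It also fails if it takes over 72 s, if anything falls off the work surface, if the arm or the gripper's body presses on something with over 40 N, if the wrist force passes 120 N, or if a joint passes its speed limit or range.

## Working session

There is one attempt and no reset: what is moved stays moved. The work goes in short steps, Python scripts to look and compute and a tool call to move; the robot and the scene stay as the last step left them, time stands still between calls to the robot, and variables do not carry over. Pictures are saved under pics/ and viewed, at most 10 in all, crops included, and the job is handed in when it is done.

Besides the shell and the picture viewer there is one more tool, called after "Request:" as name(argument=value, ...) on one line, values as JSON. move_arm: Moves the arm, as the interface text tells. Its arguments: {"type":"object","properties":{"commands":{"type":"array","items":{"type":"array","items":{"type":"array","items":{"type":"number"}}}},"claw":{"type":"number"},"squeeze":{"type":"number"}},"required":["commands"]}

```bash
mkdir -p pics; ls; cat > h.py <<'E'
from rig import *
import numpy as np, cv2
from scipy.spatial.transform import Rotation as R
def snap(n,f):
    c=camera(n); np.savez('pics/'+f+'.npz',**{k:np.asarray(v) for k,v in c.items()}); cv2.imwrite('pics/'+f+'.png',c['pixels']); return c
def load(f): return dict(np.load('pics/'+f+'.npz'))
def world(c,u,v,z=None):
    # z: None -> depth, else intersect with world plane z
    p=cv2.undistortPoints(np.array([[[u,v]]],float),c['camera_matrix'],c['D'])[0,0]
    E=c['extrinsics']; Rm,t=E[:3,:3],E[:3,3]
    d=Rm.T@np.array([p[0],-p[1],-1]); o=-Rm.T@t
    s=c['range_z'][int(round(v)),int(round(u))] if z is None else (z-o[2])/d[2]
    return o+s*d
def cloud(c):
    h,w=c['range_z'].shape; vv,uu=np.mgrid[:h,:w]
    p=cv2.undistortPoints(np.stack([uu,vv],-1).reshape(-1,1,2).astype(float),c['camera_matrix'],c['D'])[:,0]
    s=c['range_z'].reshape(-1,1); P=np.c_[p[:,0],-p[:,1],-np.ones(len(p))]*s
    E=c['extrinsics']; W=(P-E[:3,3])@E[:3,:3]; W[s[:,0]==0]=np.nan
    return W.reshape(h,w,3)
E
python3 - <<'E'
from h import *
a=snap('scene','s0');b=snap('side','d0')
for c in(a,b):print(c['extrinsics'].round(3).tolist(),c['camera_matrix'].round(1).tolist())
o=get_obs();print(o)
cv2.imwrite('pics/both.png',np.vstack([cv2.resize(x['pixels'],(400,300)) for x in(a,b)]))
E
```

```text
pics
[[-0.001, 1.0, -0.0, -0.039], [-0.944, -0.001, 0.329, 0.492], [0.329, 0.001, 0.944, -1.338], [0.0, 0.0, 0.0, 1.0]] [[386.8, 0.0, 275.5], [0.0, 386.8, 207.6], [0.0, 0.0, 1.0]]
[[0.953, -0.304, 0.009, -0.532], [0.189, 0.616, 0.765, -0.265], [-0.238, -0.727, 0.644, -1.483], [0.0, 0.0, 0.0, 1.0]] [[508.4, 0.0, 282.0], [0.0, 508.4, 206.3], [0.0, 0.0, 1.0]]
{'time': 0.1, 'q': array([ 1.14452972e+00,  5.28400014e-01,  1.43382524e+00, -2.11401748e-05,
        1.18140013e+00, -1.78483905e-01]), 'joint_velocities': array([-1.70922035e-03,  4.25906584e-04, -3.65028149e-03, -7.73078053e-04,
        3.94231723e-04, -5.75142916e-05]), 'joint_torque': array([-5.62310615e-04, -4.40988421e+01, -1.77149302e+01,  6.34641806e-02,
        5.33944450e-02, -3.74153717e-05]), 'position': array([0.15311187, 0.60562002, 0.4038364 ]), 'tool_rot': array([ 1.23570602e-01,  9.92335263e-01, -9.73164601e-04, -2.93330410e-04]), 'ft_force': array([-0.68399001,  0.55508045, -0.37053361]), 'moment': array([-0.02123236,  0.04455433, -0.0126858 ]), 'grip_force': 0.0, 'grip_width': 0.08734008389430624}
```

View pics/s0.png

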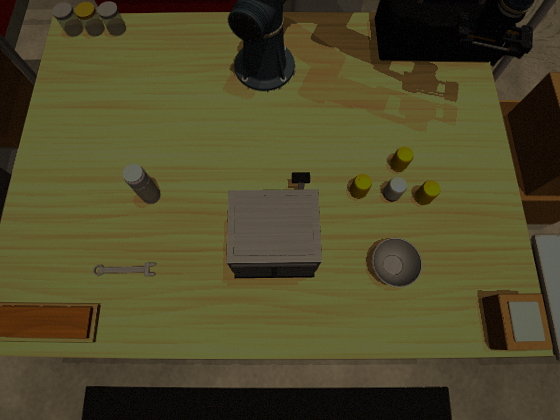

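View pics/d0.png

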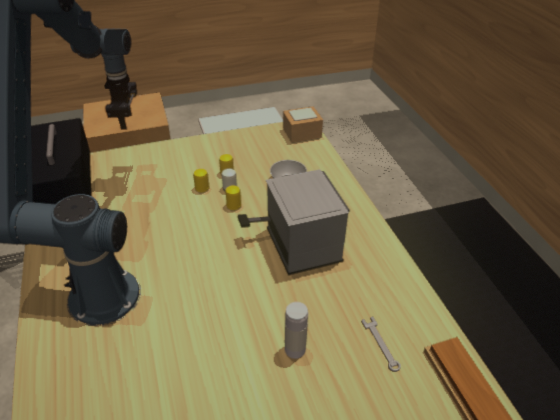

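The scene view shows the bin at about (275,230) and its tread at (301,178). The spray can is at (140,183), the wrench at (125,269) and the bowl at (396,262). The canisters are yellow at (361,186), (402,159) and (428,192), and white at (396,189). The white one fits the description, so I'll confirm it in a crop and measure.

```bash
python3 - <<'E'
from h import *
a=load('s0');b=load('d0')
cv2.imwrite('pics/crop1.png',np.hstack([cv2.resize(a['pixels'][140:290,220:450],(460,300),interpolation=2),cv2.resize(b['pixels'][140:280,180:350],(340,300),interpolation=2)]))
for n,c in(('s',a),('d',b)):
    W=cloud(c); np.save('pics/W'+n,W)
    x,y,z=W[...,0],W[...,1],W[...,2]
    # lid top
    for nm,lo,hi,reg in (('lid',.195,.225,None),('tread',.07,.105,None)):
        m=(z>lo)&(z<hi)&(x>.3)&(x<.9)&(y>-.2)&(y<.3)
        if nm=='tread': m&=(y<.2)
        P=W[m]; 
        if nm=='lid':
            r=cv2.minAreaRect(P[:,:2].astype(np.float32)); print(n,nm,len(P),r,P[:,2].mean())
        else:
            print(n,nm,len(P)); v,u=np.nonzero(m); print(np.c_[u,v,P.round(3)][::max(1,len(P)//25)].tolist())
    # canisters
    m=((z>.06)&(z<.1)&(y>.15)&(y<.6)&(x<.55)).astype(np.uint8)
    k,l,s,cc=cv2.connectedComponentsWithStats(m)
    for i in range(1,k):
        if s[i,4]>20:
            P=W[l==i];Q=P[P[:,2]>.07];print(n,'can',cc[i].round(),s[i,4],Q.min(0).round(3),Q.max(0).round(3),c['pixels'][l==i].mean(0).round())
E
```

```text
s lid 7148 ((0.641165554523468, 0.03449124097824097), (0.19559533894062042, 0.2246711254119873), 0.910262942314148) 0.20776497594913057
s tread 418
[[292.0, 172.0, 0.446, 0.087, 0.093], [308.0, 172.0, 0.447, 0.132, 0.096], [307.0, 173.0, 0.449, 0.129, 0.093], [305.0, 174.0, 0.453, 0.124, 0.094], [303.0, 175.0, 0.456, 0.118, 0.095], [301.0, 176.0, 0.458, 0.112, 0.093], [299.0, 177.0, 0.461, 0.106, 0.091], [297.0, 178.0, 0.465, 0.101, 0.093], [295.0, 179.0, 0.467, 0.095, 0.092], [293.0, 180.0, 0.471, 0.089, 0.094], [309.0, 180.0, 0.47, 0.135, 0.091], [307.0, 181.0, 0.472, 0.129, 0.089], [305.0, 182.0, 0.475, 0.123, 0.088], [303.0, 184.0, 0.481, 0.118, 0.088], [301.0, 187.0, 0.487, 0.112, 0.081], [265.0, 270.0, 0.729, 0.013, 0.104], [289.0, 270.0, 0.728, 0.075, 0.1], [305.0, 270.0, 0.727, 0.117, 0.096], [236.0, 271.0, 0.73, -0.063, 0.096], [252.0, 271.0, 0.729, -0.022, 0.09], [268.0, 271.0, 0.728, 0.02, 0.087], [289.0, 271.0, 0.728, 0.075, 0.083], [305.0, 271.0, 0.727, 0.118, 0.081], [239.0, 272.0, 0.73, -0.057, 0.078], [255.0, 272.0, 0.729, -0.015, 0.077], [272.0, 272.0, 0.733, 0.031, 
[... 1325 characters left out ...]
5.0, 249.0, 0.637, -0.077, 0.083], [307.0, 250.0, 0.611, -0.077, 0.087], [305.0, 251.0, 0.604, -0.08, 0.088], [306.0, 252.0, 0.61, -0.073, 0.074], [288.0, 254.0, 0.554, -0.069, 0.08], [302.0, 255.0, 0.596, -0.077, 0.07]]
d can [226. 159.] 121 [0.468 0.455 0.071] [0.513 0.51  0.086] [ 35. 138. 151.]
d can [ 86. 182.] 108 [-0.045  0.393  0.071] [-0.014  0.599  0.1  ] [11. 15. 17.]
d can [200. 174.] 134 [0.357 0.393 0.07 ] [0.405 0.447 0.085] [ 33. 139. 150.]
d can [229. 174.] 133 [0.455 0.36  0.07 ] [0.502 0.411 0.084] [129. 146. 148.]
d can [233. 191.] 145 [0.446 0.26  0.07 ] [0.493 0.31  0.085] [ 30. 139. 151.]
d can [ 53. 199.] 185 [-0.194  0.392  0.073] [-0.051  0.408  0.1  ] [15. 15. 15.]
```

View pics/crop1.png

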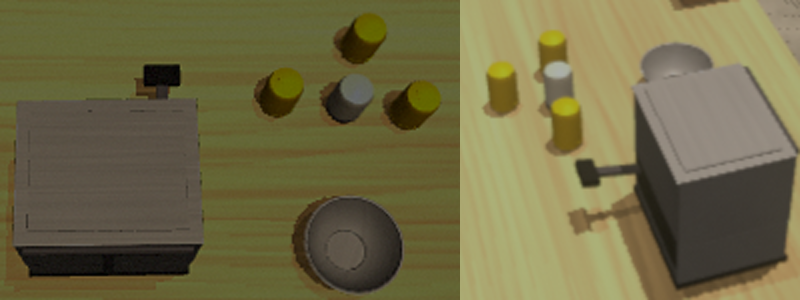

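The crop confirms it: the white canister stands at about (0.477, 0.390) with three yellow ones around it. The tread is at about (0.462, 0.111) and the bin's centre at about (0.643, 0.034), with a yaw near 0.015. I'll close the fingers and move above the tread.

```bash
cat >> h.py <<'E'
def plan(x,y,ztip,ang=90.,tilt=0.,off=.182,frm=None):
    """row numbers to put point 'off' ahead of TCP at x,y,ztip; closing line at ang deg; tilt = lean of flange toward -x (rad, about world y)"""
    o=get_obs(); p0,R0=(o['position'],R.from_quat(o['tool_rot'])) if frm is None else frm
    yv=np.array([np.cos(np.radians(ang)),np.sin(np.radians(ang)),0]); zv=np.array([0,0,-1.]); xv=np.cross(yv,zv)
    Rt=R.from_rotvec([0,-tilt,0])*R.from_matrix(np.c_[xv,yv,zv])
    pt=np.array([x,y,ztip])-Rt.apply([0,0,off])
    return np.r_[R0.inv().apply(pt-p0)/.04,(R0.inv()*Rt).as_rotvec()].round(3).tolist()
def tip():
    o=get_obs(); r=R.from_quat(o['tool_rot']); print('t',o['time'],'tip',(o['position']+r.apply([0,0,.182])).round(4),'y',r.apply([0,1,0]).round(3),'F',o['ft_force'].round(1),'w',o['grip_width'].round(4),o['grip_force'])
E
python3 -c "
from h import *
tip(); print(plan(.462,.111,.13,90.9))"
```

```text
Traceback (most recent call last):
  File "h.py", line 28, in tip
    o=get_obs(); r=R.from_quat(o['tool_rot']); print('t',o['time'],'tip',(o['position']+r.apply([0,0,.182])).round(4),'y',r.apply([0,1,0]).round(3),'F',o['ft_force'].round(1),'w',o['grip_width'].round(4),o['grip_force'])
                                                                                                                                                                                   ^^^^^^^^^^^^^^^^^^^^^
AttributeError: 'float' object has no attribute 'round'
```

```bash
sed -i "s/o\['grip_width'\].round(4)/o['grip_width']/" h.py
python3 -c "
from h import *
tip(); print(plan(.462,.111,.19,90.9)); print(plan(.462,.111,.12,90.9))"
```

```text
t 0.1 tip [0.153  0.6053 0.2218] y [ 0.245  0.969 -0.002] F [-0.7  0.6 -0.4] w 0.08734008389430624 0.0
[-10.519, -10.092, 0.813, -0.002, -0.001, -0.263]
[-10.52, -10.089, 2.563, -0.002, -0.001, -0.263]
```

Request:
move_arm(commands=[[[-10.52,-10.09,0.8,0,0,-0.263],[-10.52,-10.09,0.8,0,0,-0.263],[-10.52,-10.09,0.8,0,0,-0.263],[-10.52,-10.09,0.8,0,0,-0.263],[-10.52,-10.09,0.8,0,0,-0.263],[-10.52,-10.09,0.8,0,0,-0.263],[-10.52,-10.09,0.8,0,0,-0.263],[-10.52,-10.09,0.8,0,0,-0.263],[-10.52,-10.09,0.8,0,0,-0.263],[-10.52,-10.09,0.8,0,0,-0.263],[-10.52,-10.09,2.56,0,0,-0.263],[-10.52,-10.09,2.56,0,0,-0.263]]], claw=1, squeeze=20)

```text
time: 1.6
position: [0.4607, 0.1109, 0.2992]
tool_rot: [-0.007, 1.0, 0.0, -0.005]
ft_force: [-0.9, 0.2, 0.5]
grip_width: -0.0001
grip_force: 0.0
```

```bash
python3 -c "
from h import *
tip(); print(plan(.462,.111,.12,90.9))
d=snap('side','d1'); s=snap('scene','s1')
cv2.imwrite('pics/crop2.png',np.hstack([cv2.resize(d['pixels'][130:270,170:330],(400,350),interpolation=2),cv2.resize(s['pixels'][120:260,220:380],(400,350),interpolation=2)]))"
```

```text
t 1.6 tip [0.4588 0.1109 0.1172] y [-0.014  1.     0.   ] F [-0.9  0.2  0.5] w -0.00010596924821696069 0.0
[-0.033, 0.002, -0.071, 0.0, -0.01, -0.002]
```

View pics/crop2.png

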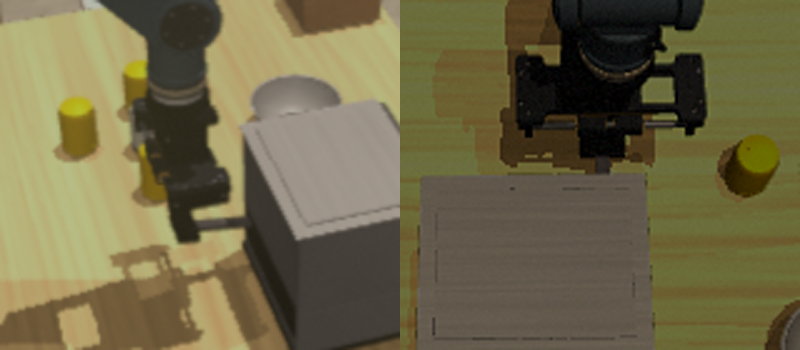

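The closed fingers are right over the tread, with the bin clear behind them. I'll push down.

Request:
move_arm(commands=[[[-0.08,0,0.4,0,-0.01,0],[-0.08,0,0.6,0,-0.01,0],[-0.08,0,0.75,0,-0.01,0],[-0.08,0,0.9,0,-0.01,0],[-0.08,0,1.05,0,-0.01,0],[-0.08,0,1.2,0,-0.01,0],[-0.08,0,1.35,0,-0.01,0],[-0.08,0,1.5,0,-0.01,0],[-0.08,0,1.65,0,-0.01,0],[-0.08,0,1.72,0,-0.01,0],[-0.08,0,1.75,0,-0.01,0],[-0.08,0,1.75,0,-0.01,0]]])

```text
time: 3.2
position: [0.4658, 0.1115, 0.2324]
tool_rot: [-0.008, 1.0, 0.0, 0.005]
ft_force: [-0.1, -0.3, 0.1]
grip_width: 0.0007
grip_force: 0.0
```

```bash
python3 -c "
from h import *
tip()
d=snap('side','d2')
W=cloud(d);m=(W[...,2]>.25)&(W[...,0]>.68)&(abs(W[...,1]-.03)<.15);P=W[m];print(len(P),P.min(0),P.max(0))
print(plan(.466,.111,.049,90.9))"
```

```text
t 3.2 tip [0.4678 0.1115 0.0504] y [-0.015  1.    -0.   ] F [-0.1 -0.3  0.1] w 0.000662281436956642 0.0
2014 [ 0.74504084 -0.08100871  0.25007268] [0.79944929 0.15141117 0.37848677]
[-0.005, -0.011, 0.035, -0.0, 0.011, -0.001]
```

The lid is fully open, with its edge at x 0.80, z 0.378. Next I'll raise, open and go to the white filter, with the closing line at 40° so the fingers pass between the yellow cans.

```bash
python3 -c "
from h import *
print(plan(.466,.111,.2,90.9));print(plan(.477,.389,.2,40));print(plan(.477,.389,.13,40)); print(get_obs()['q'])"
```

```text
[-0.046, -0.011, -3.74, -0.0, 0.011, -0.001]
[-0.426, 6.934, -3.736, 0.005, 0.01, 0.888]
[-0.407, 6.934, -1.986, 0.005, 0.01, 0.888]
[ 8.86166078e-04  6.36450760e-01  1.93577184e+00  2.39617232e-04
  5.58580451e-01 -1.58522873e+00]
```

Request:
move_arm(commands=[[[0,0,-1.5,0,0.01,0],[0,0,-2.9,0,0.01,0],[0,0.3,-3.74,0,0.01,0.1],[-0.2,1.8,-3.74,0,0.01,0.27],[-0.3,3.3,-3.74,0,0.01,0.44],[-0.4,4.8,-3.74,0,0.01,0.61],[-0.43,6.2,-3.74,0,0.01,0.78],[-0.43,6.93,-3.74,0,0.01,0.888],[-0.43,6.93,-3.74,0,0.01,0.888],[-0.41,6.93,-3.0,0,0.01,0.888],[-0.41,6.93,-2.4,0,0.01,0.888],[-0.41,6.93,-2.4,0,0.01,0.888]]], claw=-1)

```text
time: 4.75
position: [0.4761, 0.3873, 0.3266]
tool_rot: [0.423, 0.906, -0.0, -0.002]
ft_force: [-0.6, 0.5, 0.3]
grip_width: 0.0872
grip_force: 0.0
```

```bash
python3 -c "
from h import *
tip(); w=snap('wrist','w1'); snap('scene','s2')
W=cloud(w); z=W[...,2]; m=((z>.065)&(z<.1)&(W[...,0]>.3)&(W[...,0]<.6)&(W[...,1]>.2)&(W[...,1]<.55)).astype(np.uint8)
k,l,s,cc=cv2.connectedComponentsWithStats(m)
for i in range(1,k):
  if s[i,4]>100: P=W[l==i];print(cc[i].round(),s[i,4],P.min(0).round(3),P.max(0).round(3),w['pixels'][l==i].mean(0).round())
print(plan(.477,.389,.037,40))"
```

```text
t 4.75 tip [0.4754 0.3875 0.1446] y [ 0.766  0.643 -0.002] F [-0.6  0.5  0.3] w 0.08717011768389357 0.0
[197.  69.] 5821 [0.351 0.398 0.065] [0.403 0.451 0.083] [ 79. 167. 170.]
[395. 103.] 5479 [0.459 0.463 0.065] [0.51  0.516 0.082] [ 79. 168. 170.]
[285. 203.] 4478 [0.449 0.369 0.065] [0.5   0.42  0.083] [134. 150. 154.]
[202. 279.] 666 [0.451 0.304 0.065] [0.482 0.319 0.08 ] [ 59. 128. 143.]
[187. 325.] 170 [0.468 0.268 0.074] [0.488 0.286 0.079] [ 78. 161. 169.]
[0.012, 0.003, 2.75, 0.004, -0.002, -0.001]
```

View pics/w1.png

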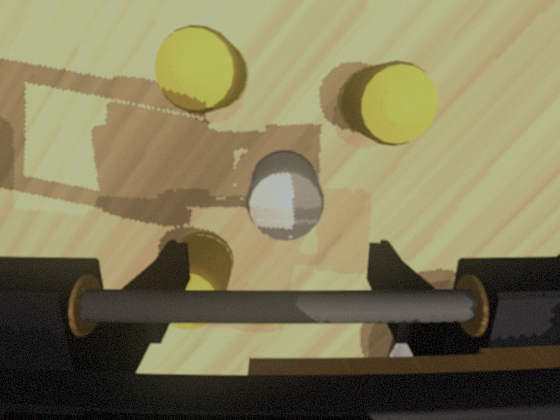

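The wrist view shows the white filter at (285,195) between the open fingers at (180,260) and (378,260), and clear of the yellow cans. I'll descend, grip and lift.

Request:
move_arm(commands=[[[0.07,0.09,0.7,0,0,0],[0.07,0.09,1.4,0,0,0],[0.07,0.09,2.0,0,0,0],[0.07,0.09,2.45,0,0,0],[0.07,0.09,2.7,0,0,0],[0.07,0.09,2.7,0,0,0]]])

```text
time: 5.6
position: [0.4778, 0.3937, 0.2204]
tool_rot: [0.423, 0.906, 0.002, -0.0]
ft_force: [0.4, -0.6, 0.4]
grip_width: 0.0868
grip_force: 0.0
```

Request:
move_arm(commands=[[[0,0,0,0,0,0],[0,0,0,0,0,0],[0,0,0,0,0,0],[0,0,0,0,0,0],[0,0,0,0,0,0],[0,0,0,0,0,0],[0,0,-0.3,0,0,0],[0,0,-0.8,0,0,0]]], claw=1, squeeze=25)

```text
time: 6.6
position: [0.4776, 0.3936, 0.2522]
tool_rot: [0.423, 0.906, 0.002, -0.001]
ft_force: [0.2, 0.6, -2.7]
grip_width: 0.0528
grip_force: 24.9
```

```bash
python3 -c "
from h import *
tip()
print(plan(.476,.391,.35,40));print(plan(.62,.034,.35,90.9));print(plan(.63,.034,.26,90.9)) 
print(get_obs()['q'])"
```

```text
t 6.6 tip [0.4776 0.3942 0.0702] y [0.766 0.643 0.002] F [ 0.2  0.6 -2.7] w 0.05280533404464159 24.91462654375937
[-0.004, -0.056, -6.996, 0.002, -0.003, -0.0]
[-9.156, -3.032, -7.028, 0.003, -0.002, -0.889]
[-9.323, -2.846, -4.778, 0.003, -0.002, -0.889]
[ 0.50826211  0.71669428  1.56528705  0.00413737  0.85794197 -0.19230238]
```

Request:
move_arm(commands=[[[0,0,-1.5,0,0,0],[0,0,-3.0,0,0,0],[-0.3,-0.1,-4.5,0,0,-0.1],[-1.5,-0.5,-5.2,0,0,-0.2],[-2.9,-0.9,-5.2,0,0,-0.35],[-4.3,-1.4,-5.2,0,0,-0.5],[-5.7,-1.8,-5.2,0,0,-0.65],[-7.1,-2.2,-5.2,0,0,-0.8],[-8.4,-2.6,-5.2,0,0,-0.889],[-9.3,-2.85,-5.2,0,0,-0.889],[-9.3,-2.85,-5.2,0,0,-0.889],[-9.3,-2.85,-5.2,0,0,-0.889]]])

```text
time: 8.1
position: [0.6288, 0.0348, 0.459]
tool_rot: [-0.008, 1.0, 0.003, 0.0]
ft_force: [0.2, 0.0, -3.4]
grip_width: 0.0527
grip_force: 24.9
```

```bash
python3 -c "
from h import *
tip()
print(plan(.63,.034,.137,90.9))"
```

```text
t 8.1 tip [0.6288 0.0357 0.277 ] y [-0.016  1.     0.005] F [ 0.2  0.  -3.4] w 0.052725232461663545 24.914760718820617
[-0.029, -0.038, 3.499, 0.005, 0.0, 0.0]
```

Request:
move_arm(commands=[[[0,-0.03,0.7,0,0,0],[0,-0.03,1.4,0,0,0],[0,-0.03,2.1,0,0,0],[0,-0.03,2.7,0,0,0],[0,-0.03,3.2,0,0,0],[0,-0.03,3.5,0,0,0],[0,-0.03,3.5,0,0,0],[0,-0.03,3.5,0,0,0]]])

```text
time: 9.1
position: [0.6297, 0.0343, 0.3202]
tool_rot: [-0.008, 1.0, 0.002, 0.002]
ft_force: [0.4, -0.2, -3.1]
grip_width: 0.0531
grip_force: 24.9
```

```bash
python3 -c "
from h import *
tip()
d=snap('side','d3')
cv2.imwrite('pics/crop3.png',cv2.resize(d['pixels'][60:300,160:400],(600,600),interpolation=2))"
```

```text
t 9.1 tip [0.6302 0.035  0.1382] y [-0.017  1.     0.004] F [ 0.4 -0.2 -3.1] w 0.053118599406085695 24.914688520075288
```

View pics/crop3.png

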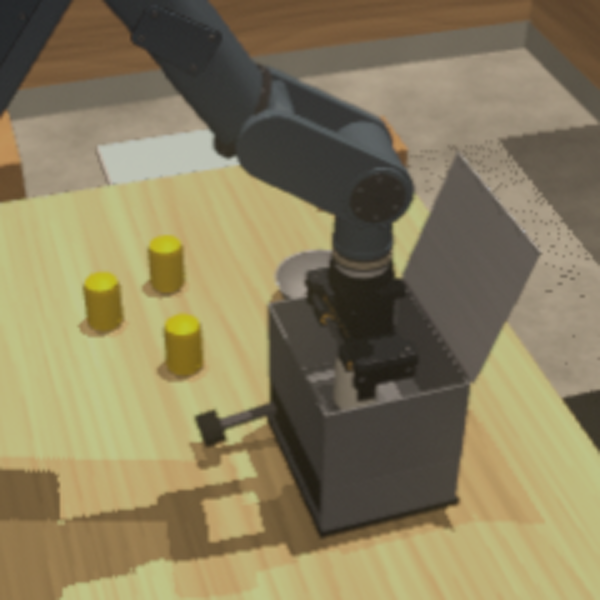

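The filter hangs inside the open bin, the lid leans back clear of the wrist, and the tread is down at crop pixel (210,428). I'll release, rise and go back over the tread.

Request:
move_arm(commands=[[[0,0,0.1,0,0,0],[0,0,0.1,0,0,0],[0,0,0.1,0,0,0],[0,0,0.1,0,0,0],[0,0,0.1,0,0,0],[0,0,0.1,0,0,0],[0,0,-1.0,0,0,0],[0,0,-2.2,0,0,0],[0,0,-3.2,0,0,0],[0,0,-3.5,0,0,0],[0,0,-3.5,0,0,0]]], claw=-1)

```text
time: 10.52
position: [0.629, 0.0333, 0.4594]
tool_rot: [-0.008, 1.0, 0.002, 0.001]
ft_force: [0.2, -0.9, -0.3]
grip_width: 0.0867
grip_force: 0.0
```

```bash
python3 -c "
from h import *
tip()
w=snap('wrist','w2'); W=cloud(w); v,u=None,None
m=(abs(W[...,0]-.643)<.085)&(abs(W[...,1]-.034)<.105)&(W[...,2]>.1)&(W[...,2]<.19)
P=W[m];print(len(P),P.min(0),P.max(0),np.median(P,0))
print(plan(.466,.111,.277,90.9,.0));print(plan(.466,.111,.13,90.9,.14))"
```

```text
t 10.525 tip [0.6294 0.0341 0.2774] y [-0.016  1.     0.004] F [ 0.2 -0.9 -0.3] w 0.08673204601006404 0.0
7398 [ 0.60291541 -0.07095582  0.10000098] [0.72742299 0.12604811 0.16567376] [0.72358073 0.03419369 0.13735765]
[4.038, 2.007, -0.012, 0.004, -0.001, 0.0]
[4.67, 2.001, 3.708, 0.007, -0.141, 0.0]
```

The filter stands in the bin, with its top at z 0.166. I'll move above the tread with the tool leaning back 0.2 rad.

```bash
python3 -c "
from h import *
print(plan(.4645,.111,.13,90.9,.2,.169));print(get_obs()['q'])"
```

```text
[4.912, 2.003, 4.073, 0.008, -0.201, 0.0]
[-0.12506501  0.48187808  1.35747087  0.00442081  1.30359634 -1.71322227]
```

Request:
move_arm(commands=[[[1.4,0.6,0,0,0,0],[2.8,1.2,0,0,0,0],[4.0,1.8,0,0,0,0],[4.6,2.0,0.8,0.005,-0.1,0],[4.9,2.0,2.0,0.005,-0.2,0],[4.91,2.0,3.2,0.005,-0.2,0],[4.91,2.0,4.0,0.005,-0.2,0],[4.91,2.0,4.07,0.005,-0.2,0],[4.91,2.0,4.07,0.005,-0.2,0]]])

```text
time: 11.7
position: [0.4317, 0.1108, 0.2962]
tool_rot: [-0.008, 0.995, 0.0, 0.1]
ft_force: [-0.1, -0.8, 0.6]
grip_width: 0.0871
grip_force: 0.0
```

```bash
python3 -c "
from h import *
tip(); print(get_obs()['q'])
w=snap('wrist','w3'); 
W=cloud(w); m=(abs(W[...,0]-.455)<.05)&(abs(W[...,1]-.11)<.05)&(W[...,2]>.025)&(W[...,2]<.06);P=W[m];print(len(P),np.percentile(P,[1,50,99],axis=0).round(3))
print(plan(.4645,.111,.0394,90.9,.2,.169))"
```

```text
t 11.7 tip [0.4679 0.1112 0.1179] y [-0.016  1.    -0.001] F [-0.1 -0.8  0.6] w 0.08706904353493855 0.0
[-1.24564167e-03  4.66727309e-01  2.03451501e+00  6.08504589e-03
  4.40354274e-01 -1.59303066e+00]
4793 [[0.443 0.086 0.034]
 [0.46  0.111 0.047]
 [0.503 0.136 0.05 ]]
[0.489, 0.007, 2.244, 0.002, 0.002, -0.0]
```

View pics/w3.png

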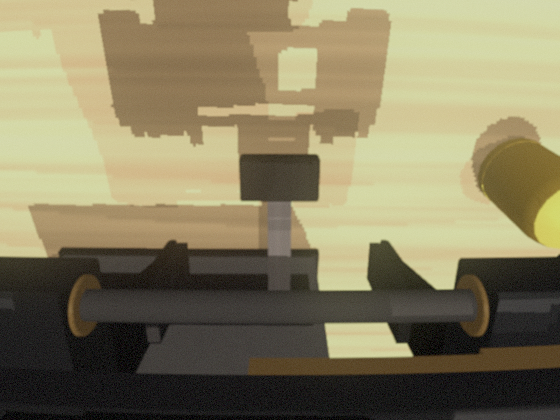

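The wrist view shows the tread at (280,177), centred between the fingers, at x of about 0.461 and y 0.111. I'll descend and then pinch.

Request:
move_arm(commands=[[[0.2,0,0.6,0,0,0],[0.35,0,1.2,0,0,0],[0.48,0,1.75,0,0,0],[0.56,0,2.1,0,0,0],[0.57,0,2.24,0,0,0],[0.57,0,2.24,0,0,0],[0.57,0,2.24,0,0,0]]])

```text
time: 12.62
position: [0.4277, 0.1107, 0.205]
tool_rot: [-0.008, 0.995, 0.0, 0.101]
ft_force: [-0.4, -0.1, 0.5]
grip_width: 0.0871
grip_force: 0.0
```

```bash
python3 -c "
from h import *
tip(); print(get_obs()['q'])"
```

```text
t 12.625 tip [0.4644 0.1111 0.0267] y [-0.016  1.    -0.001] F [-0.4 -0.1  0.5] w 0.08713529639386414 0.0
[-1.52484332e-03  6.77746706e-01  2.09716204e+00  1.63421745e-02
  1.63533983e-01 -1.60403274e+00]
```

Position is good, so I'll pinch firmly.

Request:
move_arm(commands=[[[0,0,0,0,0,0],[0,0,0,0,0,0],[0,0,0,0,0,0],[0,0,0,0,0,0],[0,0,0,0,0,0],[0,0,0,0,0,0]]], claw=1, squeeze=50)

```text
time: 13.38
position: [0.4272, 0.1112, 0.2041]
tool_rot: [-0.008, 0.995, 0.001, 0.101]
ft_force: [0.9, 6.1, 0.2]
grip_width: 0.0513
grip_force: 50.0
```

```bash
python3 -c "
from h import *
tip()
o=get_obs(); p0=o['position'];R0=R.from_quat(o['tool_rot'])
piv=np.array([.6115,p0[1],.060])
for a in np.arange(0.025,.32,.025):
  r=R.from_rotvec(a*np.array([.0,1,0]))
  p=piv+r.apply(p0-piv)
  print(round(a,3),np.r_[R0.inv().apply(p-p0)/.04,(R0.inv()*r*R0).as_rotvec()].round(3).tolist())"
```

```text
t 13.375 tip [0.4636 0.1117 0.0258] y [-0.015  1.    -0.   ] F [0.9 6.1 0.2] w 0.05130765112967891 50.003101715119556
0.025 [-0.112, -0.001, -0.093, -0.0, 0.025, 0.0]
0.05 [-0.227, -0.003, -0.184, -0.001, 0.05, 0.0]
0.075 [-0.344, -0.004, -0.272, -0.001, 0.075, 0.0]
0.1 [-0.463, -0.006, -0.356, -0.002, 0.1, 0.0]
0.125 [-0.585, -0.008, -0.438, -0.002, 0.125, 0.0]
0.15 [-0.708, -0.009, -0.517, -0.002, 0.15, 0.0]
0.175 [-0.833, -0.011, -0.592, -0.003, 0.175, 0.0]
0.2 [-0.96, -0.013, -0.665, -0.003, 0.2, 0.001]
0.225 [-1.089, -0.014, -0.734, -0.003, 0.225, 0.001]
0.25 [-1.219, -0.016, -0.8, -0.004, 0.25, 0.001]
0.275 [-1.351, -0.018, -0.863, -0.004, 0.275, 0.001]
0.3 [-1.485, -0.02, -0.922, -0.005, 0.3, 0.001]
```

Request:
move_arm(commands=[[[-0.055,0,-0.046,0,0.012,0],[-0.112,0,-0.093,0,0.025,0],[-0.17,0,-0.139,0,0.037,0],[-0.227,0,-0.184,0,0.05,0],[-0.285,0,-0.228,0,0.062,0],[-0.344,0,-0.272,0,0.075,0],[-0.403,0,-0.314,0,0.087,0],[-0.463,0,-0.356,0,0.1,0]]])

```text
time: 14.38
position: [0.4426, 0.1114, 0.2218]
tool_rot: [-0.008, 0.999, 0.0, 0.05]
ft_force: [0.7, 5.2, -0.2]
grip_width: 0.0518
grip_force: 50.0
```

```bash
cat >> h.py <<'E'
def lidang(f,n='side'):
    W=cloud(snap(n,f)); x,y,z=W[...,0],W[...,1],W[...,2]
    m=(z>.225)&(x>.545)&(x<.85)&(abs(y-.034)<.1); P=W[m]
    if len(P)<50: print('lid low',len(P)); return
    print('lid ang',len(P),np.percentile(np.arctan2(P[:,2]-.205,.735-P[:,0]),[10,50,90]).round(2))
E
python3 -c "
from h import *
tip(); lidang('d4')
o=get_obs(); p0=o['position'];R0=R.from_quat(o['tool_rot'])
piv=np.array([.6115,p0[1],.060])
for a in np.arange(0.025,.23,.025):
  r=R.from_rotvec(a*np.array([.0,1,0]))
  p=piv+r.apply(p0-piv)
  print(round(a,3),np.r_[R0.inv().apply(p-p0)/.04,(R0.inv()*r*R0).as_rotvec()].round(3).tolist())"
```

```text
t 14.375 tip [0.4609 0.1117 0.0407] y [-0.015  1.    -0.   ] F [ 0.7  5.2 -0.2] w 0.051776684187555044 50.001257410040125
lid ang 684 [1.16 1.24 1.26]
0.025 [-0.113, -0.002, -0.093, -0.0, 0.025, 0.0]
0.05 [-0.227, -0.003, -0.184, -0.001, 0.05, 0.0]
0.075 [-0.344, -0.005, -0.272, -0.001, 0.075, 0.0]
0.1 [-0.464, -0.006, -0.356, -0.001, 0.1, 0.0]
0.125 [-0.585, -0.008, -0.438, -0.002, 0.125, 0.0]
0.15 [-0.708, -0.01, -0.517, -0.002, 0.15, 0.0]
0.175 [-0.833, -0.012, -0.592, -0.003, 0.175, 0.0]
0.2 [-0.96, -0.013, -0.665, -0.003, 0.2, 0.0]
0.225 [-1.089, -0.015, -0.734, -0.003, 0.225, 0.0]
```

The lid follows, now at about 1.25 rad, with the pinch holding. I'll continue slowly.

Request:
move_arm(commands=[[[-0.055,0,-0.046,0,0.012,0],[-0.112,0,-0.093,0,0.025,0],[-0.17,0,-0.139,0,0.037,0],[-0.227,0,-0.184,0,0.05,0],[-0.285,0,-0.228,0,0.062,0],[-0.344,0,-0.272,0,0.075,0],[-0.403,0,-0.314,0,0.087,0],[-0.463,0,-0.356,0,0.1,0],[-0.524,0,-0.397,0,0.112,0],[-0.585,0,-0.438,0,0.125,0],[-0.646,0,-0.478,0,0.137,0],[-0.708,0,-0.517,0,0.15,0]]])

```text
time: 15.92
position: [0.4687, 0.1118, 0.2458]
tool_rot: [-0.007, 1.0, -0.0, -0.025]
ft_force: [0.7, 5.4, 5.7]
grip_width: 0.0516
grip_force: 50.0
```

```bash
python3 -c "
from h import *
tip(); lidang('d5')
W=cloud(load('d5'));d=load('d5');m=(W[...,2]>.19)&(W[...,0]>.545)&(W[...,0]<.66)&(abs(W[...,1]-.034)<.1);P=W[m];A=np.c_[P[:,:2],np.ones(len(P))];s=np.linalg.lstsq(A,P[:,2],rcond=None)[0];print('slope',s,len(P))
cv2.imwrite('pics/crop5.png',cv2.resize(d['pixels'][100:280,190:370],(500,500),interpolation=2))"
```

```text
t 15.925 tip [0.4598 0.1117 0.064 ] y [-0.015  1.     0.   ] F [0.7 5.4 5.7] w 0.051645985195991374 50.00052616931498
lid ang 1486 [0.28 0.31 0.34]
slope [-0.07209192 -0.00083255  0.28552499] 1391
```

View pics/crop5.png

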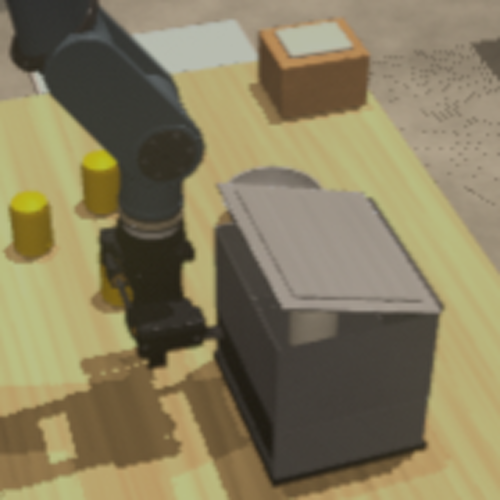

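The lid is nearly down, at about 0.3 rad, and the gripper is clear of it. I'll ease the rest.

Request:
move_arm(commands=[[[-0.03,0,-0.025,0,0.006,0],[-0.055,0,-0.046,0,0.012,0],[-0.084,0,-0.069,0,0.018,0],[-0.112,0,-0.093,0,0.025,0],[-0.14,0,-0.116,0,0.031,0],[-0.17,0,-0.139,0,0.037,0],[-0.198,0,-0.162,0,0.043,0],[-0.227,0,-0.184,0,0.05,0],[-0.24,0,-0.194,0,0.053,0],[-0.25,0,-0.205,0,0.056,0],[-0.25,0,-0.205,0,0.056,0]]])

```text
time: 17.35
position: [0.4791, 0.1119, 0.252]
tool_rot: [-0.007, 0.999, -0.0, -0.053]
ft_force: [1.2, 5.9, -7.1]
grip_width: 0.0517
grip_force: 50.0
```

```bash
cat >> h.py <<'E'
def lidfit(f):
    W=cloud(snap('side',f));m=(W[...,2]>.195)&(W[...,0]>.56)&(W[...,0]<.72)&(abs(W[...,1]-.034)<.1);P=W[m]
    s=np.polyfit(P[:,0],P[:,2],1);print('lid slope',s[0],len(P),'z front',np.polyval(s,.555),'(shut ref below)')
    W=np.load('pics/Wd.npy');m=(W[...,2]>.195)&(W[...,0]>.56)&(W[...,0]<.72)&(abs(W[...,1]-.034)<.1);P=W[m];s=np.polyfit(P[:,0],P[:,2],1);print(s[0],len(P),np.polyval(s,.555))
E
python3 -c "
from h import *
tip(); lidfit('d6')"
```

```text
t 17.35 tip [0.46   0.1117 0.071 ] y [-0.015  1.     0.   ] F [ 1.2  5.9 -7.1] w 0.05165502436303675 50.00043713080231
lid slope 0.004381393429264818 2222 z front 0.20700095674192714 (shut ref below)
0.0037666140118945294 2220 0.20724589809997002
```

The lid matches the shut reference. I'll release, then rise up and back.

Request:
move_arm(commands=[[[0,0,0,0,0,0],[0,0,0,0,0,0],[0,0,0,0,0,0],[0,0,0,0,0,0],[0.1,0,-0.4,0,0,0],[0.3,0,-1.0,0,0,0],[0.5,0,-1.8,0,0,0],[0.7,0,-2.8,0,0,0],[0.9,0,-3.6,0,0,0],[0.9,0,-3.6,0,0,0],[0.9,0,-3.6,0,0,0]]], claw=-1)

```text
time: 18.77
position: [0.4578, 0.1113, 0.4001]
tool_rot: [-0.008, 0.999, -0.001, -0.052]
ft_force: [-0.6, -0.6, 0.2]
grip_width: 0.0872
grip_force: 0.0
```

```bash
python3 -c "
from h import *
tip(); lidfit('d7'); print(abs(get_obs()['joint_velocities']).max())"
```

```text
t 18.775 tip [0.4388 0.1108 0.2191] y [-0.016  1.    -0.001] F [-0.6 -0.6  0.2] w 0.08716186106458425 0.0
lid slope 0.002203061098072904 2230 z front 0.20738735628152621 (shut ref below)
0.0037666140118945294 2220 0.20724589809997002
0.01784962607579368
```

```bash
python3 -c "
from h import *
print(hand_in())"
```

```text
the job is handed in; nothing more can be done
None
```

I handed the job in at about 19 s on the robot clock: the white filter is in the bin, the pedal was eased all the way up, and in the last camera check the lid was shut with the arm clear; the hand-in call returned no verdict.

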